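# Hang the shelf on the cleat rail, close against the vial rack

## Robot

A 6-joint arm with a two-finger parallel gripper is mounted at the origin on a cart in front of the work surface, level with it; the furniture and walls round the work are solid. World frame = base frame: x ahead of the robot, y to its left, z up, the work surface at z = 0. Lengths are in mm, angles in rad, forces in N, time in s.
With the tool pointing down it reaches from about 275 to 825 mm from the base axis. Payload 4.9 kg.
Tool frame: the origin (TCP) lies between the finger pads; the fingertips stand 17 mm ahead of it and the grasp point (between the pads) lies 2 mm behind it; z points along the fingers, y is the line along which they close (so a half turn about z gives the same grasp; the last joint's range is limited). The gripper opens to 85 mm and grips with 20 to 120 N. Pads are 22 mm wide; open, the fingers measure 114 mm over their backs; the gripper's body (76 mm by 85 mm) begins 54 mm behind the grasp point. The pads swing forward as they close: fully open they stand 13 mm farther back than shut.
Start: joints at [-1.478, 0.326, -0.193, 1.052, 0, 1.437], TCP at [123.684, -535.93, 248.281] pointing down, gripper open.
Joint ranges: [-2.65, 2.65], [-0.97, 1.79], [-1.3, 1.35], [-1.93, 2.1], [-1.47, 1.37], [-3.14, 3.14]. Speed limits (rad/s): [2.57, 2.57, 3.14, 3.14, 3.14, 3.14].

## Interface

Orientations are given as [roll, pitch, yaw] about the fixed x, y, z axes, in that order (R = Rz(yaw) Ry(pitch) Rx(roll)).
In Python, from bench import move_ptp, movel, move_j, grip, dwell, solve_ik, capture, camera_model, IKError, sign_off, spot_in, regions_of, place_of, read_t, read_qpos, read_joint_velocities, read_effort, read_tcp_pos, read_orientation, read_contact_force, read_wrist_torque, read_opening, read_gripper_force gives the robot as it stands. Calls block until the motion is done:
- move_ptp(position, orientation): joint-space move of the TCP to a pose.
- movel(position, rot=None, max_speed=150, threshold=None): straight line of the TCP; rot=None keeps the orientation; max_speed is the mean speed in mm/s. With threshold (N) it stops when the force on the tool has changed by that much, and returns True; else False.
- move_j(angles): joint-space move.
- grip(opening, effort=None): opening from 0.0 (shut) to 1.0 (fully open); effort is the grip in N (None keeps the last); returns when the fingers have stopped.
- dwell(seconds).
- solve_ik(position, orientation): joint angles nearest the present ones, or None.
- capture(name): name is "side" or "top"; returns (picture, depth): 400x640x3 uint8, blue, green, red; 400x640 float32, mm along the optical axis (not along the pixel's ray), 0 where there is no reading.
- camera_model(name): a dict with "K" (3x3 intrinsics, pixels), "k1" (the pictures are not rectified: a ray, as slopes to the right and down, at radius r is drawn at 1 + k1 r^2 times it, then the intrinsics apply), "position" and "rotation" of the camera in the world. Camera axes: x right, y up, looking along -z (the intrinsics and any distortion apply to the point x, -y, -z); pixel columns grow to the right and rows downward; lengths in mm; the calibration is good to about 2 mm. A picture is of the moment at which its call begins. camera_model takes no time and is no camera call.
A pose or a line that the arm cannot do raises IKError and nothing moves.
- sign_off(): hands the job in; it is judged then, once.
Trained networks look in the newest picture that a camera, given by its name, has taken for a name from the list of things; names that differ only in an ending like _2 or _b are one class to them, and where a whole thing is asked for, a point or a joint stands for the part that bears it (a point fixed in the world has none). Each returns a list of dicts, best first, with "score" (0 to 1); they miss things now and then, are a little off and sometimes report something else, mostly with a low value. They report only what shows in the picture. A call takes as long as a camera call.
- spot_in(camera, name): "point" ([x, y, z] in mm, in the coordinates of the camera as it stood for that picture, good to about 4 mm: the middle of the surface that is visible of it).
- regions_of(camera, name): "pixels" (400x640 bool, what is visible of it).
- place_of(camera, name): "point" ([x, y, z] in mm, in the coordinates of the camera as it stood for that picture, good to about 4 mm: a listed point, or the origin of a listed thing).
Readings, each from a call of its own:
- read_t(): time.
- read_qpos(): joint angles.
- read_joint_velocities(): joint speeds.
- read_effort(): joint torques, N m.
- read_tcp_pos(): TCP position.
- read_orientation(): TCP orientation.
- read_contact_force(): force on the tool from outside, world axes, zero at the start.
- read_wrist_torque(): the same for the moment, N m.
- read_opening(): opening from 0.0 (shut) to 1.0 (fully open).
- read_gripper_force(): force on a finger pad.
Only numpy, scipy, OpenCV 4.12 (cv2) and the standard library are available. Lean on these libraries where they do the work, as an engineer would, in place of code of your own. Each camera call takes 0.05 s, during which the arm holds its last target. There are 200 camera calls.

## Task

The small plywood shelf has been taken down and lies on the bench. Hang it back on the aluminium cleat rail, between the two holders that hang there: tip its front up to get its strip in over the cleat, let it down until it hangs level and fully home, and slide it along until it is right up against the vial rack, without ramming the rack. Then stand the white drip bottle on it, upright and in the middle of its width; leave the jar and the dish where they are.

Things in the scene. Friction and masses are not known exactly. Their poses are not given: they have to be found in the camera images.
- shelf: Loose plywood shelf, 85 deep (x) x 80 wide (y), about 0.2 kg; lies flat, front (-x) to the robot. Origin: centre of underside; z up. Floor 8 thick. Front lip: x -42.5 to -32.5, z to 34, clear of the floor inside: pinch it across its 10 mm. Back board x 34.5 to 42.5, z to 62. Rubber pads stand 3 mm out of the back at z 3 to 13, x to 45.5. Hook strip on the back top, x to 64, z to 81.
- lip (a point): Middle of the top edge of the shelf's front lip (10 thick, 80 long, 26 above the shelf floor). Axes as shelf.
- strip (a point): Point of the shelf, 45.5 mm behind and 50 mm above its origin; lies on rail's x and z when the shelf hangs home. From it (x back, z up, mm) the aluminium hook strip (72 long): arm x -4 to 10, z 7.7 to 11.7; blade, 3 thick, slanting back and down from the arm to x 9, z 2; leg, 4 thick, from x 9, z 10 up and back 18 degrees to x 18, z 31.
- rail (a point): Middle of the front edge of the rail's floor, 100 above the bench; x into the rail, y along it, z up (as stand). Section, mm: cleat, 3 thick, from x 5.5, z 0 leaning out 30 degrees to x 1.5, z 7; slot mouth z 7.7 to 24.7; upper lip x 0 to 4, z 24.7 to 39.7; inside depth 26, height 39.7. Same along all its length. The strip's up-leg is taller than the mouth: it goes in only tilted.
- stand: Fixed stand, 340 long (y) x 30 deep, grey upright with the aluminium C rail on top (top at 144). Origin on the bench under the middle of its front face; x away from the robot. How to hang: front tipped up 32 degrees, lead strip from rail (x, z) = (-32, -4) to (-12, 12) mm; turn level by way of 24 deg (-8, 12), 16 deg (-4.5, 11.3), 8 deg (-1, 7.7), 0 deg (-1, 7); lower to (0, 0).
- vial_rack: Fixed plywood rack hanging on the rail, 85 wide (y) x 55 deep, with three clear capped vials upright in it (tops at 116 above the bench). Origin: centre of its underside, 50 above the bench, 30.5 in front of the stand's face; axes as the stand's. Left or right of the middle. The shelf touches its side when its middle is 82.5 mm from the rack's along the rail.
- chunk_bin: Fixed open grey plastic bin of rock chunks hanging on the rail at the other side, 85 wide (y) x 55 deep, rim 96 above the bench. Origin: centre of its underside; axes as the stand's. Between rack and bin 143 to 163 mm of rail are free; a hung shelf slides along it easily, but sticks if it is pressed down.
- glue_bottle: Loose white drip bottle with a white nozzle, upright on the bench, under 0.15 kg: round body 37 across to height 70, nozzle 20 across to 88. Origin: centre of underside, z up. Grip the body across, about 50 above its foot. It shall end on the shelf's floor (8 above the shelf's origin; 67 mm free between lip and back board, 80 wide, no side walls).
- amber_jar: Bystander: clear jar with a black lid, 52 wide x 66, on the bench; origin centre of underside.
- petri_dish: Bystander: clear flat dish, 60 wide x 12, on the bench; origin centre of underside.

How it is judged (in metres and radians):
At the end, for the whole second after the job is handed in: The shelf hangs home on the rail (within 4 mm), level within 4 degrees, square within 3, between the holders, its side touching the vial rack's or within 1.5 mm of it. The drip bottle stands upright on the shelf floor, within 12 mm of the middle of its width. All at rest and released (x of strip in the frame of rail between -0.004 and 0.004 m and z of strip in the frame of rail between -0.003 and 0.003 m and angle between shelf's own z axis and vertical below 0.07 rad and angle between the x axis of shelf and the x axis of stand, either way round below 0.05 rad and (y of shelf in the frame of vial_rack between 0.0805 and 0.084 m or y of shelf in the frame of vial_rack between -0.084 and -0.0805 m) and horizontal distance between shelf and chunk_bin above 0.083 m and linear speed of each of shelf, glue_bottle below 0.02 m/s and angular speed of shelf below 0.1 rad/s and z of glue_bottle in the frame of shelf between 0.004 and 0.012 m and y of glue_bottle in the frame of shelf between -0.012 and 0.012 m and x of glue_bottle in the frame of shelf between -0.02 and 0.022 m and angle between glue_bottle's own z axis and vertical below 0.12 rad).
It fails at once if the shelf is rammed into the vial rack (over 40 N) (contact force between shelf and vial_rack above 40 N).
It fails at once if the jar is shifted by more than 25 mm (distance of amber_jar from where it was at the start of the episode above 0.025 m).
It fails at once if the dish is shifted by more than 25 mm (distance of petri_dish from where it was at the start of the episode above 0.025 m).
It also fails if it takes over 56 s, if anything falls off the work surface, if the arm or the gripper's body presses on something with over 40 N, if the wrist force passes 120 N, or if a joint passes its speed limit or range.

## Working session

There is one attempt and no reset: what is moved stays moved. The work goes in short steps, each a Python script; the robot and the scene stay as the last script left them, time stands still between calls to the robot, and variables do not carry over. Pictures are saved under pics/ and viewed, at most 10 in all, crops included, and the job is handed in when it is done.

```bash
mkdir -p pics; ls; cat > h.py <<'E'
import numpy as np, cv2
from bench import *
from scipy.spatial.transform import Rotation as R
def toW(cam,p):
    m=camera_model(cam); return np.array(m["rotation"])@np.array(p)+np.array(m["position"])
def cloud(cam,depth,mask):
    m=camera_model(cam);K=np.array(m["K"]);k1=m["k1"]
    v,u=np.nonzero(mask&(depth>0));d=depth[v,u]
    x=cv2.undistortPoints(np.stack([u,v],1).astype(float)[:,None],K,np.array([k1,0,0,0.]))[:,0]
    P=np.stack([x[:,0]*d,-x[:,1]*d,-d],1)
    return P@np.array(m["rotation"]).T+np.array(m["position"])
E
python3 - <<'E'
from h import *
for c in("side","top"):
    im,d=capture(c);cv2.imwrite(f"pics/{c}0.png",im);np.save(f"{c}0.npy",d)
    m=camera_model(c);print(c,m["position"],np.round(m["rotation"],3).tolist(),m["K"],m["k1"])
    for n in("shelf","lip","strip","rail","stand","vial_rack","chunk_bin","glue_bottle","amber_jar","petri_dish"):
        r=place_of(c,n);print(n,[(np.round(toW(c,a["point"])).tolist(),round(a["score"],2)) for a in r[:2]])
print(read_t(),read_orientation())
E
```

```text
bench.py
pics
side [559.33977459 854.57582849 635.31437539] [0.875, 0.015, 3.075] [[371.03006619   0.         316.14395778]
 [  0.         371.03006619 201.54824592]
 [  0.           0.           1.        ]] 0.0036651996815927432
shelf [([-2125.0, -1830.0, -2049.0], 0.88)]
lip [([-2027.0, -1732.0, -1951.0], 0.97)]
strip [([-2045.0, -1750.0, -1969.0], 0.97)]
rail [([-2090.0, -1794.0, -2014.0], 0.97), ([-2028.0, -1733.0, -1952.0], 0.29)]
stand [([-2287.0, -1991.0, -2211.0], 0.92)]
vial_rack [([-2470.0, -2175.0, -2394.0], 0.82)]
chunk_bin [([-1880.0, -1585.0, -1804.0], 0.66), ([-2122.0, -1826.0, -2046.0], 0.6)]
glue_bottle [([-1693.0, -1397.0, -1617.0], 0.92)]
amber_jar [([-1685.0, -1390.0, -1609.0], 0.78), ([-2038.0, -1743.0, -1962.0], 0.49)]
petri_dish [([-2755.0, -2460.0, -2679.0], 0.52), ([-1677.0, -1381.0, -1601.0], 0.32)]
top [ 431.79490648  218.42205725 1096.10651608] [0.08, -0.026, -1.586] [[447.93213644   0.         324.57677794]
 [  0.         447.93213644 199.83712848]
 [  0.           0.           1.        ]] -0.030819754984890126
shelf [([2164.0, 1951.0, 2828.0], 0.86), ([2191.0, 1978.0, 2855.0], 0.65)]
lip [([2104.0, 1891.0, 2768.0], 0.75)]
strip [([2095.0, 1881.0, 2759.0], 0.96)]
rail [([2022.0, 1809.0, 2687.0], 0.83)]
stand [([2195.0, 1981.0, 2859.0], 0.87)]
vial_rack [([2118.0, 1904.0, 2782.0], 0.66)]
chunk_bin [([2087.0, 1874.0, 2751.0], 0.91)]
glue_bottle [([2139.0, 1926.0, 2803.0], 0.6)]
amber_jar [([2152.0, 1939.0, 2816.0], 0.9)]
petri_dish [([2204.0, 1991.0, 2868.0], 0.96)]
1.1 [-3.14153217e+00 -2.90632210e-05  2.26771771e-01]
```

```bash
sed -i 's/np.array(m\["rotation"\])/R.from_euler("xyz",m["rotation"]).as_matrix()/' h.py
python3 - <<'E'
from h import *
for c in("side","top"):
    im,d=capture(c)
    for n in("shelf","lip","strip","rail","stand","vial_rack","chunk_bin","glue_bottle","amber_jar","petri_dish"):
        r=place_of(c,n);print(c,n,[(np.round(toW(c,a["point"])).tolist(),round(a["score"],2)) for a in r[:2]])
    np.savez(c+"0.npz",im=im,d=d,**{n:r[0]["pixels"] for n in("shelf","stand","vial_rack","chunk_bin","glue_bottle") for r in [regions_of(c,n)] if r})
print(read_t())
a=np.load("top0.npz");b=np.load("side0.npz")
for c,f in(("top",a),("side",b)):
    for n in f.files[2:]:
        P=cloud(c,f["d"],f[n]);print(c,n,len(P),np.percentile(P,[2,50,98],axis=0).round().tolist())
E
```

```text
side shelf []
side lip [([408.0, 226.0, 33.0], 0.67), ([577.0, 327.0, 48.0], 0.3)]
side strip [([491.0, 237.0, 50.0], 0.79), ([577.0, 446.0, 1.0], 0.2)]
side rail [([610.0, 209.0, 99.0], 0.92)]
side stand [([612.0, 206.0, 2.0], 0.6)]
side vial_rack []
side chunk_bin [([579.0, 322.0, 45.0], 0.87)]
side glue_bottle [([461.0, 411.0, -3.0], 0.65)]
side amber_jar [([573.0, 447.0, 2.0], 0.59), ([449.0, 229.0, 0.0], 0.18)]
side petri_dish [([465.0, -28.0, -4.0], 0.78)]
top shelf [([448.0, 227.0, 1.0], 0.68)]
top lip [([410.0, 224.0, 39.0], 0.9)]
top strip []
top rail [([617.0, 207.0, 103.0], 0.68)]
top stand [([613.0, 206.0, -7.0], 0.81), ([573.0, 444.0, 0.0], 0.46)]
top vial_rack [([471.0, -33.0, -5.0], 0.31)]
top chunk_bin [([578.0, 326.0, 51.0], 0.96)]
top glue_bottle [([459.0, 411.0, 2.0], 0.56)]
top amber_jar [([567.0, 445.0, -0.0], 0.9)]
top petri_dish [([470.0, -35.0, -7.0], 0.93)]
2.7
top shelf 1480 [[410.0, 191.0, 4.0], [462.0, 230.0, 9.0], [510.0, 268.0, 80.0]]
top stand 3105 [[610.0, 40.0, 14.0], [622.0, 205.0, 142.0], [645.0, 370.0, 147.0]]
top vial_rack 1104 [[560.0, 43.0, 55.0], [588.0, 86.0, 85.0], [618.0, 126.0, 117.0]]
top chunk_bin 1169 [[549.0, 283.0, 51.0], [584.0, 326.0, 70.0], [610.0, 366.0, 113.0]]
top glue_bottle 245 [[446.0, 393.0, 15.0], [462.0, 406.0, 62.0], [479.0, 427.0, 84.0]]
side shelf 1169 [[405.0, 193.0, 2.0], [451.0, 242.0, 8.0], [505.0, 274.0, 78.0]]
side stand 2455 [[595.0, 51.0, 3.0], [621.0, 320.0, 141.0], [644.0, 380.0, 144.0]]
side vial_rack 709 [[559.0, 46.0, 53.0], [585.0, 113.0, 79.0], [613.0, 129.0, 115.0]]
side chunk_bin 1296 [[549.0, 285.0, 51.0], [578.0, 330.0, 74.0], [606.0, 370.0, 111.0]]
```

View pics/side0.png

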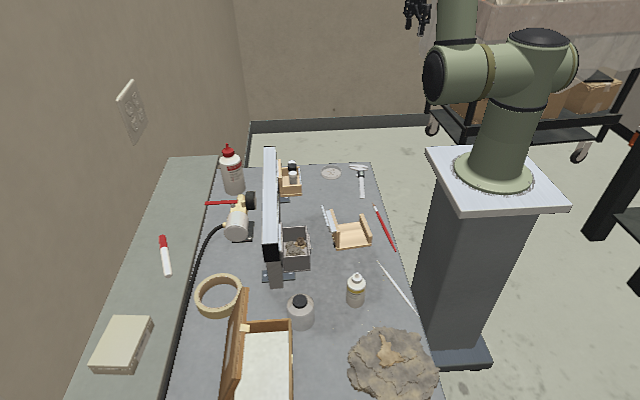

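View pics/top0.png

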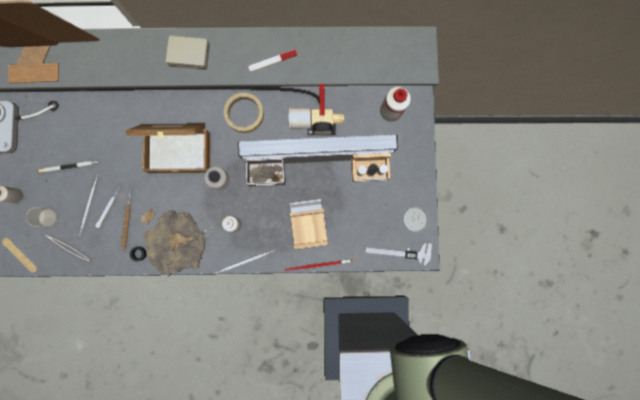

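```bash
python3 - <<'E'
from h import *
for c in("top","side"):
    f=np.load(c+"0.npz");d=f["d"]
    def rect(P):
        r=cv2.minAreaRect(P[:,:2].astype(np.float32));return np.round(r[0],1),np.round(r[1],1),round(r[2],2)
    P=cloud(c,d,f["stand"]);T=P[(P[:,2]>139)]
    print(c,"stand",np.median(T[:,2]),rect(T),T.mean(0).round(1))
    # centreline fit via line in y
    k=np.polyfit(T[:,1],T[:,0],1);print(" yaw",-np.arctan(k[0]))
    F=P[(P[:,2]>110)&(P[:,2]<138)]
    P=cloud(c,d,f["shelf"])
    for lo,hi in((5,12),(28,38),(58,66),(70,86)):
        q=P[(P[:,2]>lo)&(P[:,2]<hi)]
        if len(q)>5: print(" shelf",lo,len(q),np.median(q[:,2]).round(1),rect(q))
    for n in("vial_rack","chunk_bin"):
        P=cloud(c,d,f[n]);q=P[P[:,2]<100];print(n,rect(q),np.percentile(q,[1,99],axis=0).round(1).tolist())
    if "glue_bottle" in f.files:
        P=cloud(c,d,f["glue_bottle"]);q=P[(P[:,2]>72)];print("glue",rect(q),q.mean(0))
f=np.load("side0.npz");_=None
def tryik(p,y,t):
    o=(R.from_euler("y",t)*R.from_euler("xyz",[np.pi,0,y])).as_euler("xyz")
    q=solve_ik(list(p),list(o));return None if q is None else np.round(q,2)
for y in(1.57,-1.57):
    for p,t in(((410,227,28),0),((500,205,130),np.radians(32)),((510,170,120),np.radians(32)),((530,165,80),0)):print(y,t,tryik(p,y,t))
E
```

```text
top stand 143.37398282979018 (array([627.8, 204.8]), array([ 31.8, 344.4]), 1.84) [627.9 205.9 143.4]
 yaw 0.033246531004188
 shelf 5 804 7.8 (array([450.2, 228.6]), array([67.4, 79.3]), 6.43)
 shelf 28 137 33.6 (array([445.5, 228.8]), array([77.1, 76.8]), 6.38)
 shelf 58 270 61.7 (array([493.6, 234.1]), array([21.3, 75.2]), 6.48)
 shelf 70 97 77.6 (array([507.5, 235.4]), array([ 8.4, 69.1]), 6.6)
vial_rack (array([591. ,  75.4]), array([ 63.1, 101.9]), 2.23) [[559.0, 34.5, 2.1], [611.5, 126.5, 98.4]]
chunk_bin (array([580.8, 334.1]), array([109.4,  69. ]), 84.82) [[547.9, 282.4, 50.1], [604.6, 366.7, 97.5]]
glue (array([464. , 411.2]), array([17.8, 19.1]), 45.13) [463.71452083 410.36915407  77.55027783]
side stand 142.29104284401092 (array([625.9, 207.3]), array([ 30. , 346.1]), 1.96) [624.8 237.2 142.3]
 yaw 0.03313624684362272
 shelf 5 585 6.7 (array([447.2, 231.6]), array([84.7, 82.2]), 5.06)
 shelf 28 119 32.0 (array([446.9, 234.4]), array([85. , 72.5]), 7.24)
 shelf 58 189 60.2 (array([490.5, 237.7]), array([20.6, 78.1]), 3.74)
 shelf 70 42 78.4 (array([504.7, 248.4]), array([ 6.3, 51.2]), 6.44)
vial_rack (array([589.7,  22.3]), array([ 56.6, 215.9]), 3.28) [[557.0, 44.6, 51.4], [612.6, 129.3, 98.3]]
chunk_bin (array([578.9, 275.2]), array([ 60.3, 191.2]), 3.06) [[547.5, 284.9, 49.9], [601.6, 370.8, 95.7]]
1.57 0 [ 0.35  0.46 -0.67  0.44  0.    1.92]
1.57 0.5585053606381855 [0.2  0.83 0.2  1.49 0.1  1.74]
1.57 0.5585053606381855 [0.14 0.84 0.19 1.48 0.08 1.69]
1.57 0 [ 0.17  0.5  -0.4   0.67  0.    1.74]
-1.57 0 [ 0.35  0.46 -0.67  0.44  0.   -1.22]
-1.57 0.5585053606381855 [ 0.2   0.83  0.2   1.49  0.1  -1.4 ]
-1.57 0.5585053606381855 [ 0.14  0.84  0.19  1.48  0.08 -1.45]
-1.57 0 [ 0.17  0.5  -0.4   0.67  0.   -1.4 ]
```

```bash
cat >> h.py <<'E'
YAW=0.033; RAIL=np.array([612.,205.5,100.]); ZT=28.0
def shelf_tcp(x,y,z,deg,yaw=YAW,tcp=(-37.5,0,ZT)):
    "strip point at rail-frame (x,y,z), tilt deg -> tcp pos, rpy"
    S=RAIL+R.from_euler("z",YAW).apply([x,y,z])
    Rs=R.from_euler("z",yaw)*R.from_euler("y",np.radians(deg))
    p=S+Rs.apply(np.array(tcp)-[45.5,0,50])
    return list(p),list((Rs*R.from_euler("xyz",[np.pi,0,np.pi/2])).as_euler("xyz"))
def go(x,y,z,deg,v=60,th=None):
    p,o=shelf_tcp(x,y,z,deg); return movel(p,rot=o,max_speed=v,threshold=th)
E
python3 - <<'E'
from h import *
o=list(R.from_euler("xyz",[np.pi,0,np.pi/2+0.112]).as_euler("xyz"))
L=np.array([412,224.3,ZT])
grip(0.5)
move_ptp(list(L+[0,0,110]),o)
print(read_t())
movel(list(L),max_speed=90,threshold=15)
print(read_tcp_pos(),read_contact_force())
grip(0,effort=70)
print(read_t(),read_opening(),read_gripper_force(),read_contact_force())
movel(list(L+[0,0,50]),max_speed=90)
go(-60,-10,0,0,150)
print(read_t(),read_contact_force(),read_wrist_torque(),read_tcp_pos(),shelf_tcp(-60,-10,0,0)[0])
for c in("top","side"):
    im,d=capture(c);cv2.imwrite(f"pics/{c}1.png",im)
    r=regions_of(c,"shelf")
    if r:np.savez(c+"1.npz",im=im,d=d,shelf=r[0]["pixels"])
    print(c,[(toW(c,a["point"]).round(1)-RAIL).round(1) for a in place_of(c,"strip")[:1]])
E
```

```text
6.075
[412.44142923 224.46847498  28.45190159] [-0.73272221  0.36319745  0.19068131]
7.85 0.09912137529042318 69.30932521820068 [-1.54814288  0.26179853  5.28064889]
9.15 [-0.45896125  0.20493679 -2.89180064] [ 0.04444036  0.11991447 -0.05021576] [468.28589493 190.55735394  77.31049461] [np.float64(469.407796542405), np.float64(190.78730095774904), np.float64(78.0)]
top [array([-58.8, -14.9,  -3.4])]
side [array([-64.3, -13.2,   0. ])]
```

```bash
cat > ck.py <<'E'
from h import *
p=np.array(read_tcp_pos());o=R.from_euler("xyz",read_orientation())
Rs=o*R.from_euler("xyz",[np.pi,0,np.pi/2]).inv()
org=p-Rs.apply([-37.5,0,ZT+.4]); st=org+Rs.apply([45.5,0,50])
print("tcp",p.round(2),"strip rel rail",R.from_euler("z",-YAW).apply(st-RAIL).round(2),"rot",Rs.as_euler("zyx").round(4))
E
python3 - <<'E'
from ck import *
for c in("top","side"):
  for k in "01":
    try:f=np.load(c+k+".npz")
    except Exception as e: print(e);continue
    P=cloud(c,f["d"],f["shelf"])
    if k=="0": Q=R.from_euler("z",-.112).apply(P-[449.2,228.5,0])
    else: Q=Rs.inv().apply(P-org)
    for lo,hi in((4,12),(55,66),(70,86)):
        q=Q[(Q[:,2]>lo)&(Q[:,2]<hi)&(Q[:,0]>10)]
        if len(q)>5:
            r=cv2.minAreaRect(q[:,:2].astype(np.float32));print(c,k,lo,len(q),"z",np.median(q[:,2]).round(1),"x",np.percentile(q[:,0],[3,50,97]).round(1),"y",np.percentile(q[:,1],[3,50,97]).round(1),np.round(r[2],1))
E
```

```text
tcp [468.75 191.18  78.01] strip rel rail [-60.64  -9.5   -0.42] rot [0.034  0.0004 0.    ]
top 0 4 315 z 7.7 x [10.8 22.7 34.1] y [-37.3   0.9  38.1] 88.8
top 0 55 284 z 61.5 x [34.7 44.2 54.2] y [-34.    0.1  34.7] 0.3
top 0 70 97 z 77.6 x [55.6 59.  62.5] y [-31.7   2.1  32.2] 0.2
top 1 4 79 z 5.5 x [56.8 68.4 95.2] y [231. 246. 270.] 4.1
side 0 4 167 z 6.5 x [10.5 18.3 40.3] y [-34.2  18.5  42. ] 89.8
side 0 55 192 z 60.2 x [33.2 42.  51.7] y [-30.6   6.8  40.3] 87.3
side 0 70 42 z 78.4 x [54.4 58.4 60.4] y [-11.9  15.4  38.5] 0.0
side 1 4 195 z 5.9 x [10.5 20.2 41.9] y [-34.5   9.6  41. ] 9.4
side 1 55 198 z 59.6 x [33.2 42.6 52.5] y [-30.9   7.8  41.1] 89.6
side 1 70 53 z 77.5 x [54.8 57.8 60.7] y [-25.    8.1  36.8] 0.0
```

View pics/side1.png

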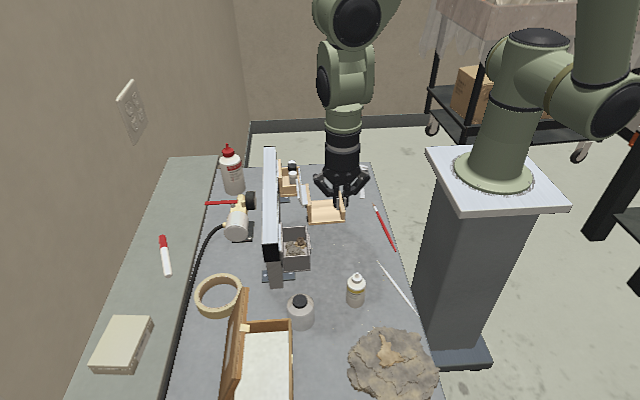

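```bash
sed -i 's/RAIL=np.array(\[612.,205.5,100.\])/RAIL=np.array([612.2,205.5,100.])/; s/ZT=28.0/ZT=28.7/' h.py; sed -i 's/ZT+.4/ZT/' ck.py
python3 - <<'E'
from h import *
def f(): return np.round(read_contact_force(),1)
Y=-15
go(-60,Y,-4,32,120); print(read_t(),f())
for w in((-32,-4,32),(-12,12,32)):
    s=go(w[0],Y,w[1],w[2],60,12); print(w,s,f(),read_t())
    if s:break
dwell(.2)
import ck
for c in("side",):
    im,d=capture(c);cv2.imwrite("pics/s2.png",cv2.resize(im[120:300,200:420],None,fx=3,fy=3,interpolation=cv2.INTER_CUBIC))
E
```

```text
10.3 [-0.4  0.3 -2.3]
(-32, -4, 32) False [ 0.2  0.3 -2.1] 10.9167
(-12, 12, 32) False [-0.   0.4 -2.1] 11.4917
tcp [518.62 187.4  137.7 ] strip rel rail [-12.48 -14.99  11.72] rot [ 0.0391  0.559  -0.0209]
```

View pics/s2.png

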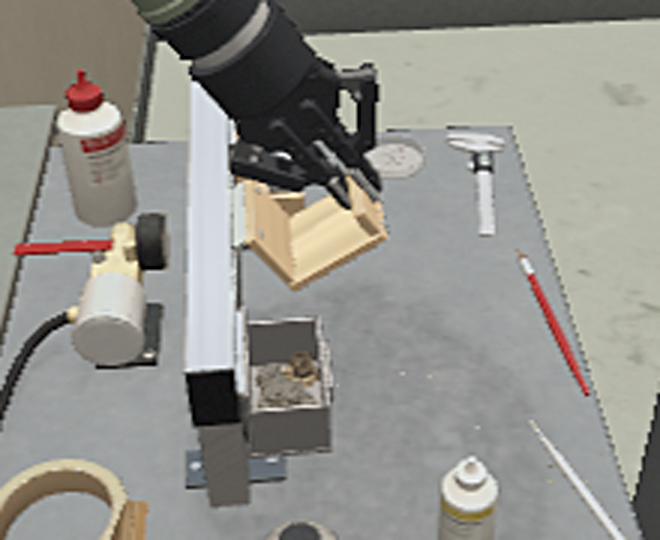

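```bash
python3 - <<'E'
from h import *
def f(): return np.round(read_contact_force(),1)
Y=-15
for w in((-8,12,24),(-4.5,11.3,16),(-1,7.7,8),(-1,7,0)):
    s=go(w[0],Y,w[1],w[2],30,12); print(w,s,f(),np.round(read_wrist_torque(),2),read_t())
    if s:break
dwell(.2)
import ck
E
```

```text
(-8, 12, 24) False [-0.4 -0.4 -2.1] [ 0.03 -0.49 -0.01] 12.2833
(-4.5, 11.3, 16) False [ 0.  -0.3 -2. ] [ 0.03 -0.3  -0.02] 12.8583
(-1, 7.7, 8) False [ 0.5 -0.5 -2.9] [ 0.02 -0.08 -0.04] 13.5417
(-1, 7, 0) False [-0.2  0.  -2.2] [-0.05  0.08  0.05] 14.1167
tcp [529.42 187.74  85.83] strip rel rail [ -0.32 -15.05   7.14] rot [ 0.0327 -0.0001  0.0001]
```

```bash
python3 - <<'E'
from h import *
def f(): return np.round(read_contact_force(),1)
s=go(0,-15,-1.5,0,15,5); dwell(.15); print(s,f(),read_t())
import ck
print(np.round(read_wrist_torque(),2))
for c in("side","top"):
    im,d=capture(c);cv2.imwrite(f"pics/{c}3.png",cv2.resize(im[120:300,200:420] if c=="side" else im[100:260,220:420],None,fx=3,fy=3,interpolation=cv2.INTER_CUBIC))
E
```

```text
True [-1.5  0.2  6.1] 15.0167
tcp [529.89 187.74  77.52] strip rel rail [  0.15 -15.03  -1.15] rot [ 0.0331 -0.0004 -0.0002]
[-0.03 -0.37  0.07]
```

View pics/side3.png

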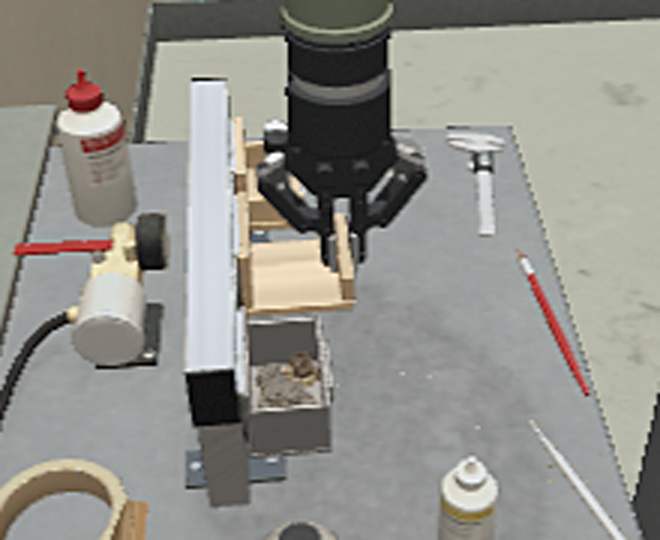

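```bash
python3 - <<'E'
from h import *
def f(): return np.round(read_contact_force(),1)
p,o=shelf_tcp(0,-15,-.5,0); movel(p,rot=o,max_speed=15); dwell(.1); print("relieved",f(),read_t())
s=go(0,-28,-.5,0,25,10); print(s,f(),read_t(),read_tcp_pos())
s2=go(0,-50,-.5,0,12,7) if not s else 0; dwell(.15); print(s2,f(),np.round(read_wrist_torque(),2),read_t())
import ck
E
```

```text
relieved [1.  0.2 0.7] 15.4917
False [-0.4  0.3  1.2] 16.1583 [530.09805602 174.36828497  78.15815087]
True [ 0.5 -0.1  2.7] [-0.06 -0.42  0.04] 17.375
tcp [530.47 164.03  78.03] strip rel rail [ -0.05 -38.74  -0.68] rot [0.0341 0.0003 0.0039]
```

```bash
python3 - <<'E'
from h import *
def f(): return np.round(read_contact_force(),1)
for i in range(2):
    p=np.array(read_tcp_pos())+R.from_euler("z",YAW).apply([0,-4,0])
    s=movel(list(p),max_speed=8,threshold=8);print(s,f(),np.round(read_tcp_pos(),2));dwell(.1)
    print(f(),np.round(read_wrist_torque(),2),np.round(read_tcp_pos(),2),read_t())
import ck
E
```

```text
True [-0.7  1.1  2. ] [530.44 163.88  78.11]
[-0.1  1.6  2.4] [ 0.02 -0.21  0.12] [530.47 163.89  78.06] 17.875
True [-0.7  1.3  3.1] [530.4  163.79  78.09]
[0.1 1.6 2.1] [ 0.15 -0.28  0.08] [530.38 163.83  78.06] 18.3583
tcp [530.38 163.83  78.06] strip rel rail [ -0.13 -38.83  -0.7 ] rot [0.0384 0.0012 0.0151]
```

```bash
python3 - <<'E'
from h import *
def f(): return np.round(read_contact_force(),1)
go(-.2,-38.8,-.6,0,10); dwell(.2); print(f())
import ck
grip(.45); print(f(),read_t())
p,o=shelf_tcp(-.2,-38.8,60,0); movel(p,rot=o,max_speed=120)
p,o=shelf_tcp(-60,20,160,0); move_ptp(p,o)
print(read_t())
for c in("side","top"):
    im,d=capture(c);cv2.imwrite(f"pics/{c}4.png",cv2.resize(im[120:300,200:420] if c=="side" else im[110:260,220:420],None,fx=3,fy=3,interpolation=cv2.INTER_CUBIC))
    np.savez(c+"4.npz",d=d,**{n:r[0]["pixels"] for n in("shelf","vial_rack","glue_bottle","stand") for r in [regions_of(c,n)] if r})
    f4=np.load(c+"4.npz");inv=R.from_euler("z",-YAW)
    for n in f4.files[1:]:
        Q=inv.apply(cloud(c,d,f4[n])-RAIL)
        if n=="shelf":
            q=Q[(Q[:,2]<-35)&(Q[:,2]>-47)];q2=Q[(Q[:,2]>-22)&(Q[:,2]<-10)]
            for a in(q,q2):
                if len(a): print(c,n,len(a),np.median(a,0).round(1),np.percentile(a,[2,98],axis=0).round(1).tolist())
            if len(q)>20: print("plane",np.linalg.lstsq(np.c_[q[:,:2],np.ones(len(q))],q[:,2],rcond=None)[0].round(3), cv2.minAreaRect(q[:,:2].astype(np.float32)))
        else: print(c,n,np.percentile(Q,[2,50,98],axis=0).round(1).tolist())
    print(place_of(c,"glue_bottle") and toW(c,place_of(c,"glue_bottle")[0]["point"]))
E
```

```text
[1.4 1.3 1. ]
tcp [530.4  164.05  78.07] strip rel rail [ -0.13 -38.72  -0.62] rot [ 0.0331 -0.0001  0.0001]
[-0.6  0.3  0.4] 19.2
20.4417
side shelf 657 [-45.4 -31.4 -44.2] [[-79.9, -75.1, -46.5], [-7.2, 3.6, -37.6]]
side shelf 95 [-83.8 -26.3 -19.2] [[-89.2, -70.0, -21.7], [-6.5, 3.6, -11.9]]
plane [ 7.0000e-03  7.0000e-03 -4.3504e+01] ((-43.84091567993164, -37.69514465332031), (84.29061889648438, 85.12966918945312), 1.3254293203353882)
side vial_rack [[-57.9, -183.4, -100.6], [-32.2, -107.1, -19.6], [-1.4, -75.6, 15.6]]
side glue_bottle [[-158.8, 204.1, -92.8], [-140.9, 223.7, -47.7], [-126.1, 230.4, -20.6]]
side stand [[-16.2, -157.1, -97.4], [12.3, 121.4, 41.2], [37.3, 173.6, 43.8]]
[461.82260645 410.20177962  -2.46302043]
top vial_rack [[-56.4, -161.3, -45.0], [-19.9, -127.2, -3.4], [3.0, -85.4, 17.4]]
top glue_bottle [[-160.6, 191.9, -101.6], [-142.6, 205.5, -39.5], [-124.7, 231.0, -17.5]]
[462.96524719 408.63226036   0.93859357]
```

View pics/top4.png

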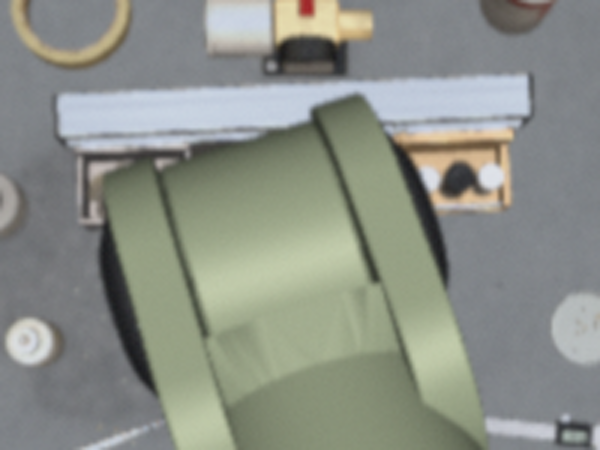

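View pics/side4.png

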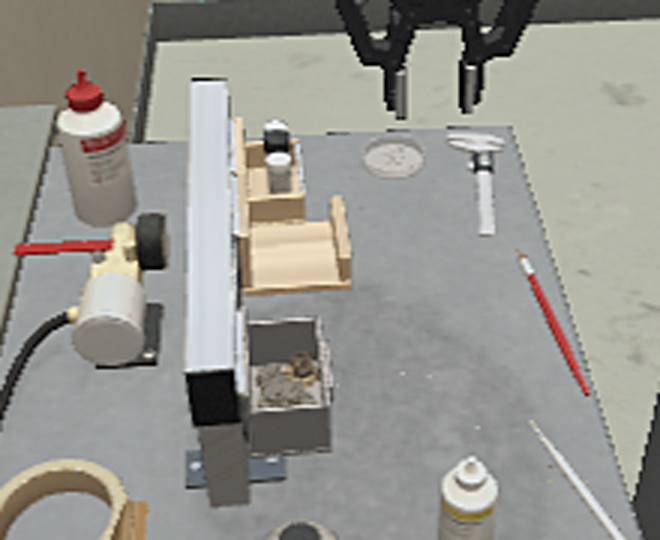

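```bash
python3 - <<'E'
from h import *
def f(): return np.round(read_contact_force(),1)
o=[np.pi,0,YAW]
B=np.array([463,410.5,48.])
grip(.85)
move_ptp(list(B+[0,0,90]),o)
print(movel(list(B),max_speed=100,threshold=12),read_t())
grip(0,effort=30); print(read_opening(),read_gripper_force(),f(),read_t())
p0=np.array(read_tcp_pos())
movel(list(B+[0,0,105]),max_speed=130)
T=RAIL+R.from_euler("z",YAW).apply([-47.5,-34.7,0]);T[2]=p0[2]+58
np.save("T.npy",T)
move_ptp(list(T+[0,0,55]),o); dwell(.2)
print(read_t(),read_opening(),f(),p0)
im,d=capture("side");cv2.imwrite("pics/s5.png",cv2.resize(im[100:300,200:420],None,fx=3,fy=3,interpolation=cv2.INTER_CUBIC))
E
```

```text
False 26.2833
0.4255369920286289 29.766137301921844 [-0.1 -0.6  2.8] 26.6917
28.875 0.4256667244162576 [-0.5  0.1 -1.1] [463.3603466  410.75015504  48.66977129]
```

View pics/s5.png

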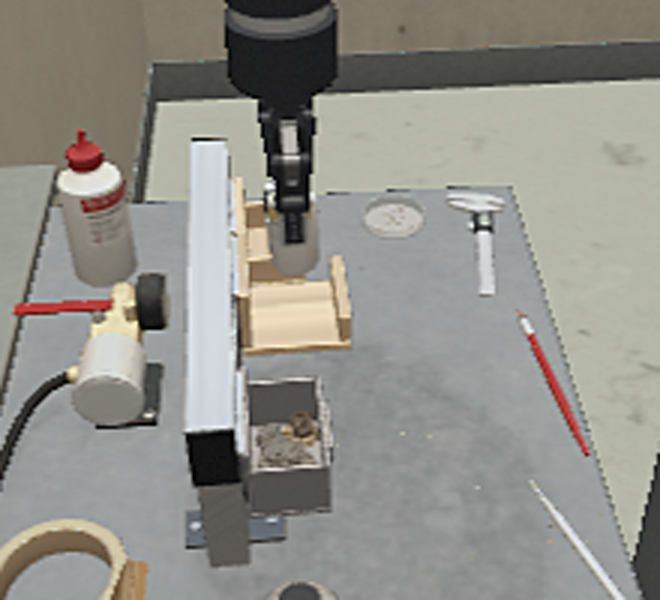

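```bash
python3 - <<'E'
from h import *
def f(): return np.round(read_contact_force(),1)
o=[np.pi,0,YAW];T=np.load("T.npy")
movel(list(T+[0,0,5]),max_speed=60); print(f())
s=movel(list(T-[0,0,2]),max_speed=12,threshold=3.5); print(s,f(),read_tcp_pos(),T,read_t())
a=read_opening(); grip(a+.13); print(f(),read_opening())
movel(list(T+[0,0,75]),max_speed=90)
q=T+[-150,60,110]; move_ptp(list(q),o); print(read_t())
for c in("side","top"):
    im,d=capture(c);cv2.imwrite(f"pics/{c}6.png",cv2.resize(im[110:260,220:420],None,fx=4,fy=4,interpolation=cv2.INTER_CUBIC)[:600,:800])
    inv=R.from_euler("z",-YAW)
    for n in("shelf","glue_bottle"):
        r=regions_of(c,n)
        if r:
            Q=inv.apply(cloud(c,d,r[0]["pixels"])-RAIL);print(c,n,np.percentile(Q,[2,50,98],axis=0).round(1).tolist())
E
```

```text
[ 0.1 -0.6 -1.1]
True [-0.7  0.2  4.9] [565.89917645 169.26180371 105.89919516] [565.87075358 169.25167692 106.66977129] 30.4167
[ 0.7  0.7 -0. ] 0.5556057856469542
32.3833
side shelf [[-88.1, -73.5, -51.3], [-34.1, -16.2, -43.4], [-2.6, 3.8, 11.1]]
side glue_bottle [[-66.7, -38.8, -41.5], [-49.7, -20.2, 0.9], [-32.4, -14.0, 36.0]]
top shelf [[-86.7, -77.1, -47.0], [-30.7, -40.0, -41.1], [2.0, 0.5, 13.1]]
top glue_bottle [[-65.9, -49.1, -35.9], [-51.5, -32.3, 19.0], [-31.1, -17.1, 42.1]]
```

View pics/side6.png

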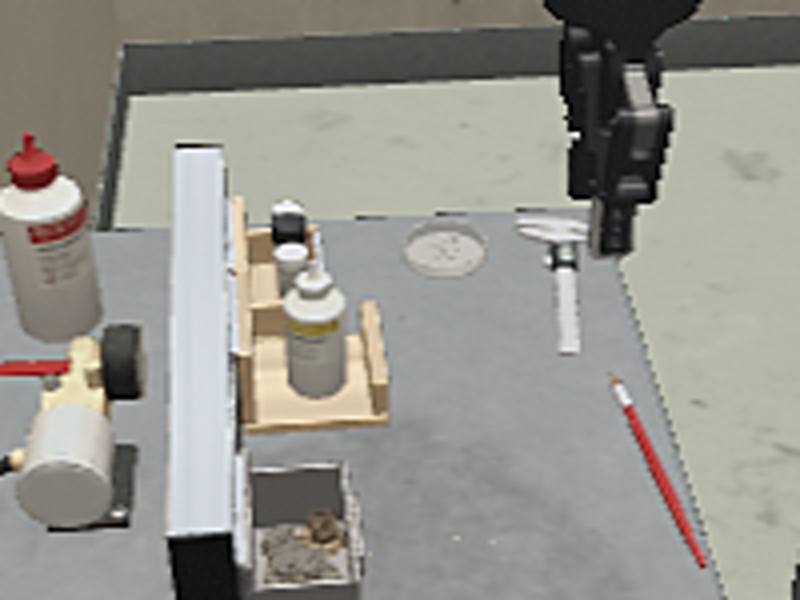

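View pics/top6.png

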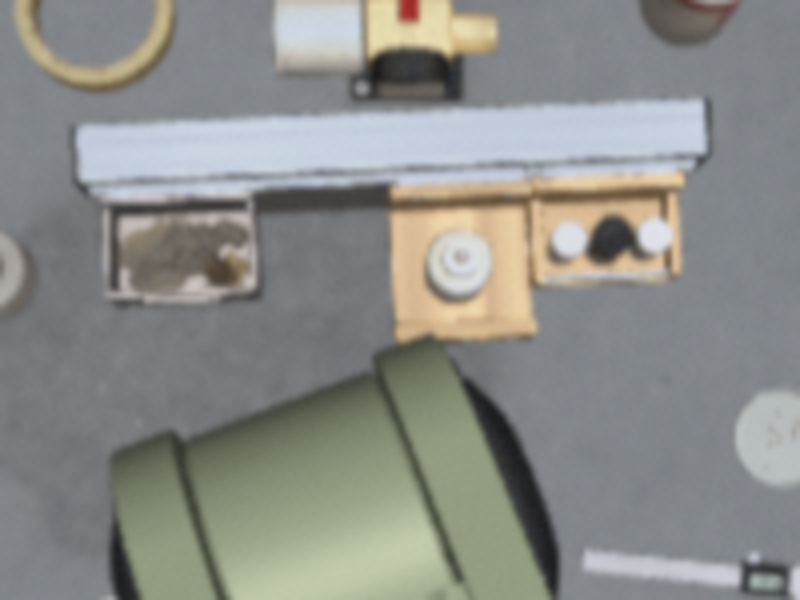

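```bash
python3 -c "
from bench import *
dwell(.3);print(read_t(),sign_off())"
```

```text
the job is handed in; nothing more can be done
32.9833 None
```

I handed the job in at 33 s. The shelf hangs level and home on the rail, against the vial rack with no gap visible in the last top picture. The bottle stands upright near the middle of its width, and the jar and dish were not touched. `sign_off` gave no verdict.

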